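Free the gold watch case from a holder of unknown thread

ROBOT

A 7-joint arm with a two-finger parallel gripper is mounted at the origin on the work surface. World frame = base frame: x ahead of the robot, y to its left, z up, the work surface at z = 0. Lengths are in m, angles in rad, forces in N, time in s.
With the tool pointing down it reaches from about 0.425 to 0.925 m from the base axis. Payload 6.8 kg.
Tool frame: the origin (TCP) lies at the very end of the fingers, on their centre line; the grasp point (between the pads) lies 19 mm behind it; z points along the fingers, y is the line along which they close (so a half turn about z gives the same grasp; the last joint's range is limited). The gripper opens to 85 mm and grips with 20 to 120 N. Pads are 22 mm wide; open, the fingers measure 114 mm over their backs; the gripper's body (76 mm by 85 mm) begins 54 mm behind the grasp point. The pads swing forward as they close: fully open they stand 13 mm farther back than shut.
Start: joints at [-1.211, 0.477, 0.022, 1.555, -0.011, 1.109, -0.083], TCP at [0.304, 0.602, 0.231] pointing down, gripper open.
Joint ranges: [-2.96, 2.96], [-0.34, 2.1], [-1.41, 1.46], [0.24, 2.44], [-1.37, 4.51], [0.17, 1.92], [-2.96, 2.96]. Speed limits (rad/s): [2.39, 2.39, 3.14, 3.14, 3.14, 3.14, 3.14].

INTERFACE

Orientations are given as a rotation vector (axis times angle).
In Python, from bench import get_obs, viewer, r gives the robot as it stands. The module is installed in compiled form; this text tells all that it offers.
- The arm moves only by the tool play_rows, never from a script. Its argument "commands" is a list that holds one entry, the list of rows, each a list of 5 numbers: the gripper's target within -1 to 1 (shut at 1, half-way at 0, fully open at -1), then the shift along the tool's x, y, z scaled (see below), then the turn about the tool's z scaled (see below). A call has 1 to 12 rows; each row is the pose to reach, as a shift and turn from the pose commanded when the call began, along the tool's axes at that moment; what a row does not reach only later rows make up. The controller multiplies each number of a shift by 0.2 m and each number of a turn by pi/2 rad. A row lasts 1/12 s, in which the tool goes at most 41.7 mm and 7.16 degrees, less where a joint would pass 70% of its speed; a pose out of reach is approached as far as the arm can. A call with a number of a shift or a turn outside -1 to 1 is refused whole. A call with a gripper value outside its range is refused whole. The fingers move at their own pace and stop on an object; "grip_force" is the grip in N (left out, the last holds). Time passes only in rows, so rows that repeat a pose let the fingers close. It gives the time, the measured TCP pose, the force, the opening and the grip force at its end, in the units of the state.
- get_obs(): the state, without advancing time (a new reading comes with each control period).
- viewer.grab_frame(name): name is "scene" or "side" or "wrist"; returns a dict with "pixels" (480x640x3 uint8, red, green, blue), "fovy" (degrees; the focal length in pixels is half the picture's height over the tangent of half this angle, whatever the lens; pixels are square), "cx", "cy" (the principal point, pixels), "distortion" ([k1, k2, p1, p2, k3] as OpenCV has them; the pictures are not rectified), "world_to_cam" (4x4, takes a point from world to camera coordinates); the wrist camera has in their place "hand_eye" (4x4, takes a point from camera to tool coordinates, whose origin is the TCP and whose axes are the flange's). Camera axes: x right, y up, looking along -z (the intrinsics and any distortion apply to the point x, -y, -z); pixel columns grow to the right and rows downward; lengths in m; the calibration is good to about 2 mm. A picture is of the moment at which its call begins: read the wrist's pose just before it. There is no depth.
- r.hand_in(): hands the job in; it is judged then, once.
Trained networks look in a picture, given as the dict that the camera call returned (one of the last four; its "shot" number tells which), for a name from the list of things; names that differ only in an ending like _2 or _b are one class to them, and where a whole thing is asked for, a point or a joint stands for the part that bears it (a point fixed in the world has none). Each returns a list of dicts, best first, with "score" (0 to 1); they miss things now and then, are a little off and sometimes report something else, mostly with a low value. They report only what shows in the picture. A call takes as long as a camera call.
- viewer.trace(picture, thing): "pixels" (480x640 bool, what is visible of it) and "rect" ([left, top, right, bottom] in pixels, round what is visible of it).
The state is a dict: "clock": time; "joints": joint angles; "qvel": joint speeds; "tau": joint torques, N m; "tcp_pos": TCP position; "orientation": TCP orientation; "contact_force": force on the tool from outside, world axes, zero at the start; "moment": the same for the moment, N m; "grip_width": finger opening in m; "gripper_force": force on a finger pad.
Only numpy, scipy, OpenCV 4.12 (cv2) and the standard library are available. Lean on these libraries where they do the work, as an engineer would, in place of code of your own. Each camera call takes 0.05 s, during which the arm holds its last target. There are 200 camera calls.

TASK

The gold watch is clamped under the arm of the red key. Nobody knows whether that key has a right- or a left-hand thread, so try it and turn it the way that gives, about a sixth of a turn, until the clamp arm stands well clear of the watch. Then lift the gold watch out and lay it face up in the middle of the round black cushion; leave the red key open and the steel watch where it is.

Things in the scene. Friction and masses are not known exactly. Their poses are not given: they have to be found in the camera images.
- gold_case: Gold watch case: disc 38 mm wide, 9 mm high, white dial on top; two 18 mm wide lugs make it 48 mm long along x. Origin: centre of underside, z up. It sits on a 26 mm post, 42 mm above the table, 30 mm above the fixed holder's base (60 mm wide, with a 90 mm disc under the key). 20 mm wide end stops (tops 47 mm above the table) stand at its +x and -x ends; its +y and -y sides are free.
- gold_key_grip (a point): Grip point of the red key, on its vertical turning axis, 58 mm above the table, 110 mm from the watch on the watch's -x. The key is a bar 44 mm long (the point's x, in line with the watch's x at the start; turns with the key), 10 mm thick (y), from 18 mm below the point to 8 mm above it. From its +x end a 12 mm wide clamp arm (top 63 mm above the table) reaches 114 mm out, over the watch.
- gold_key (a joint): Turn of the red key with its clamp arm, rad, positive anticlockwise from above; 0 = clamped, the arm over the dial (start). One way, which varies from start to start and cannot be seen, it stops hard within 0.1 rad; the other way it turns easily (about 0.06 N m) up to 1.3 rad and stays where left. From 0.7 rad either way the arm is clear of the watch and of fingers beside it.
- cushion: Round black case cushion, 90 mm in diameter and 28 mm high, fixed on the table, flat top. Origin: centre of its underside.
- steel_case: Bystander: a steel-coloured watch case of the same shape in a second, equal holder with a blue key. To be left where it is.

How it is judged:
On the way:
1. the red key is turned at least 40 degrees (0.7 rad) from clamped, the way it gives, while the gold watch is still in its holder ((value of joint gold_key above 0.7 rad or value of joint gold_key below -0.7 rad) and distance of gold_case from where it was at the start of the episode below 0.015 m), for 0.2 s.
At the end, for the whole second after the job is handed in: The gold watch lies at rest, face up (within 10 degrees), on the black cushion, its centre within 20 mm of the cushion's centre, and the red key is still turned at least 40 degrees (0.7 rad) from clamped, either way ((value of joint gold_key above 0.7 rad or value of joint gold_key below -0.7 rad) and horizontal distance between gold_case and cushion below 0.02 m and z of gold_case in the frame of cushion between 0.024 and 0.034 m and angle between gold_case's own z axis and vertical below 0.17 rad and linear speed of gold_case below 0.02 m/s); the robot touches nothing.
It fails at once if the steel watch is moved more than 15 mm (distance of steel_case from where it was at the start of the episode above 0.015 m).
It also fails if it takes over 51 s, if anything falls off the work surface, if the arm or the gripper's body presses on something with over 40 N, if the wrist force passes 120 N, or if a joint passes its speed limit or range.

## Working session

There is one attempt and no reset: what is moved stays moved. The work goes in short steps, Python scripts to look and compute and a tool call to move; the robot and the scene stay as the last step left them, time stands still between calls to the robot, and variables do not carry over. Pictures are saved under pics/ and viewed, at most 10 in all, crops included, and the job is handed in when it is done.

Besides the shell and the picture viewer there is one more tool, called after ">>>" by a JSON object that holds its "method" and its "body". play_rows: Moves the arm, as the interface text tells. Shifts and turns lie within -1 to 1; 1 stands for 0.2 m of shift or pi/2 rad of turn. Its arguments: {"type":"object","properties":{"commands":{"type":"array","items":{"type":"array","items":{"type":"array","items":{"type":"number","minimum":-1,"maximum":1}}}},"grip_force":{"type":"number"}},"required":["commands"]}

```bash
mkdir -p pics; cat > h.py <<'E'
import numpy as np, cv2
from scipy.spatial.transform import Rotation as R
from bench import get_obs, viewer, r
def K(f):
    fl=240/np.tan(np.radians(f["fovy"])/2)
    return np.array([[fl,0,f["cx"]],[0,fl,f["cy"]],[0,0,1.]])
def grab(n):
    o=get_obs(); f=viewer.grab_frame(n)
    if n=="wrist":
        T=np.eye(4);T[:3,:3]=R.from_rotvec(o["orientation"]).as_matrix();T[:3,3]=o["tcp_pos"]
        f["c2w"]=T@np.array(f["hand_eye"])
    else: f["c2w"]=np.linalg.inv(np.array(f["world_to_cam"]))
    return f
def toz(f,px,z):
    "pixels -> world points on plane z"
    u=cv2.undistortPoints(np.array(px,float).reshape(-1,1,2),K(f),np.array(f["distortion"],float)).reshape(-1,2)
    d=np.c_[u[:,0],-u[:,1],-np.ones(len(u))]@f["c2w"][:3,:3].T; o=f["c2w"][:3,3]
    return o+d*((z-o[2])/d[:,2])[:,None]
def proj(f,P):
    c=(np.c_[np.array(P,float).reshape(-1,3),np.ones(np.array(P).size//3)]@np.linalg.inv(f["c2w"]).T)[:,:3]*[1,-1,-1]
    return cv2.projectPoints(c,np.zeros(3),np.zeros(3),K(f),np.array(f["distortion"],float))[0].reshape(-1,2)
def save(f,n): cv2.imwrite(f"pics/{n}.png",np.array(f["pixels"])[:,:,::-1])
E
python3 - <<'E'
from h import *
o=get_obs();print({k:np.round(v,3) for k,v in o.items()}); print(np.round(R.from_rotvec(o["orientation"]).as_matrix(),2))
Z=dict(gold_case=.051,gold_key_grip=.063,cushion=.028,steel_case=.051)
ims=[]
for n in("scene","side","wrist"):
    f=grab(n); im=np.array(f["pixels"])[:,:,::-1].copy();print(n,np.round(f["c2w"][:3,3],2))
    for t,z in Z.items():
        for d in viewer.trace(f,t)[:2]:
            m=d["pixels"];ys,xs=np.nonzero(m)
            if len(xs)<5: continue
            w=toz(f,np.c_[xs,ys],z)
            print(t,round(d["score"],2),np.round(d["rect"]),"mean",np.round(w.mean(0),3),"mid",np.round((w.max(0)+w.min(0))/2,3),"ext",np.round(np.ptp(w,axis=0),3))
    cv2.imwrite(f"pics/a_{n}.png",im)
    ims.append(im)
cv2.imwrite("pics/a.png",cv2.resize(np.vstack([np.hstack(ims[:2]),np.hstack([ims[2],ims[2]*0])]),(800,600),interpolation=cv2.INTER_AREA))
E
```

```text
{'clock': np.float64(0.0), 'joints': array([-1.211,  0.478,  0.022,  1.556, -0.011,  1.109, -0.083]), 'qvel': array([ 0.001, -0.001,  0.001,  0.   ,  0.   , -0.001, -0.002]), 'tau': array([ 1.0000e-03, -5.9647e+01,  1.6080e+00, -2.8121e+01,  1.2000e-02,
        9.0000e-03, -0.0000e+00]), 'tcp_pos': array([0.304, 0.602, 0.23 ]), 'orientation': array([-7.280e-01, -3.056e+00,  3.000e-03]), 'contact_force': array([-0.371,  0.132,  0.238]), 'moment': array([-0.031, -0.016, -0.005]), 'gripper_force': np.float64(0.0), 'grip_width': np.float64(0.085)}
[[-0.89  0.45 -0.  ]
 [ 0.45  0.89 -0.  ]
 [-0.   -0.   -1.  ]]
scene [0.89 0.58 0.68]
gold_key_grip 0.88 [404. 327. 494. 371.] mean [0.512 0.273 0.063] mid [0.516 0.276 0.063] ext [0.139 0.05  0.   ]
steel_case 0.65 [247. 180. 271. 198.] mean [ 0.573 -0.19   0.051] mid [ 0.57  -0.193  0.051] ext [0.046 0.044 0.   ]
side [ 0.31 -0.47  0.55]
gold_case 0.67 [272. 147. 303. 160.] mean [0.577 0.245 0.051] mid [0.577 0.247 0.051] ext [0.048 0.043 0.   ]
gold_case 0.38 [222. 144. 290. 174.] mean [0.503 0.271 0.051] mid [0.52  0.266 0.051] ext [0.14 0.07 0.  ]
gold_key_grip 0.7 [222. 145. 293. 172.] mean [0.499 0.254 0.063] mid [0.514 0.249 0.063] ext [0.135 0.069 0.   ]
cushion 0.73 [304. 222. 352. 269.] mean [ 0.546 -0.003  0.028] mid [ 0.547 -0.001  0.028] ext [0.095 0.108 0.   ]
cushion 0.23 [222. 141. 292. 175.] mean [0.51  0.306 0.028] mid [0.528 0.301 0.028] ext [0.15  0.077 0.   ]
steel_case 0.57 [396. 308. 428. 336.] mean [ 0.57  -0.207  0.051] mid [ 0.567 -0.203  0.051] ext [0.047 0.038 0.   ]
wrist [0.24 0.63 0.37]
gold_key_grip 0.62 [128. 437. 152. 476.] mean [0.462 0.282 0.063] mid [0.461 0.283 0.063] ext [0.052 0.034 0.   ]
```

View pics/a.png

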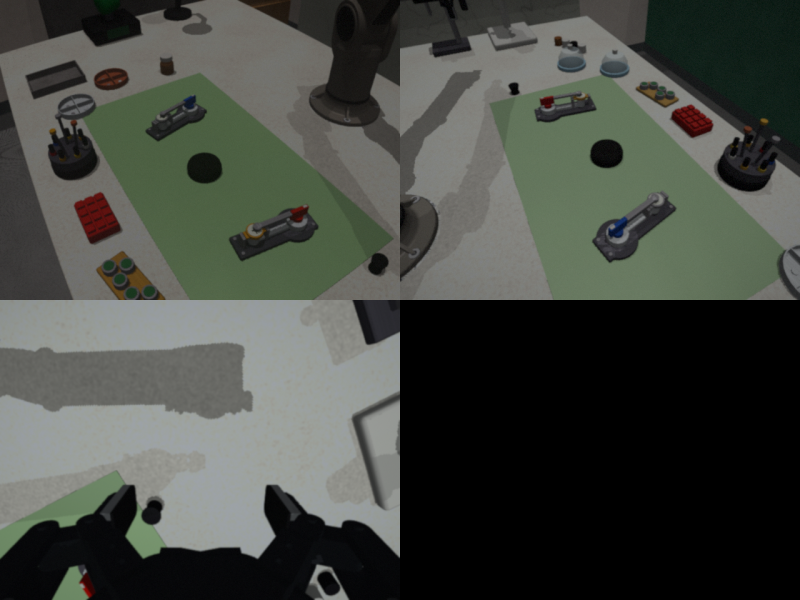

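The red key is near (0.46, 0.27) and the gold watch near (0.575, 0.25). The cushion is near (0.547, 0), and the steel holder at y≈-0.2 is well away. I'll move over the red holder to look from close by.

>>> {"method": "play_rows", "body": {"commands": [[[-1,-0.2,-0.08,0,0],[-1,-0.4,-0.16,0,0],[-1,-0.6,-0.25,0,0],[-1,-0.8,-0.35,0,0],[-1,-1,-0.45,0,0],[-1,-1,-0.45,0,0]]]}}

```text
clock: 1.25
tcp_pos: [0.4481, 0.4245, 0.2317]
orientation: [0.742, 3.049, -0.004]
contact_force: [0.4, -1.4, 1.0]
grip_width: 0.0855
gripper_force: 0.0
```

>>> {"method": "play_rows", "body": {"commands": [[[-1,-0.2,-0.08,0,0],[-1,-0.4,-0.16,0,0],[-1,-0.6,-0.25,0,0],[-1,-0.8,-0.35,0,-0.08],[-1,-1,-0.45,-0.1,-0.15],[-1,-1,-0.45,-0.1,-0.15],[-1,-1,-0.45,-0.1,-0.15]]]}}

```text
clock: 1.83
tcp_pos: [0.5844, 0.2559, 0.2532]
orientation: [0.378, 3.114, -0.001]
contact_force: [-0.1, -0.6, 0.2]
grip_width: 0.0853
gripper_force: 0.0
```

```bash
cat >> h.py <<'E'
def rel(xyz,ang=None):
    "numbers for a move to world xyz with tool x at world angle ang (deg), mod 180 not applied"
    o=get_obs();M=R.from_rotvec(o["orientation"]).as_matrix();a=np.degrees(np.arctan2(M[1,0],M[0,0]))
    t=0 if ang is None else -((ang-a+180)%360-180)/90
    print("rel",np.round(M.T@(np.array(xyz)-o["tcp_pos"])/.2,3),"turn",round(t,3),"now",np.round(o["tcp_pos"],4),round(a,1))
def seg(f,things):
    for t,z in things.items():
        for d in viewer.trace(f,t)[:1]:
            ys,xs=np.nonzero(d["pixels"]); w=toz(f,np.c_[xs,ys],z)[:,:2]
            (c,s,an)=cv2.minAreaRect(w.astype(np.float32)*1000)
            print(t,round(d["score"],2),np.round(d["rect"]),"mean",np.round(w.mean(0),4),"mid",np.round((w.max(0)+w.min(0))/2,4),"minrect",np.round(c,1),np.round(s,1),round(an,1))
E
python3 - <<'E'
from h import *
rel([.6,.243,.25],167); print(get_obs()["clock"])
f=grab("wrist");save(f,"b");seg(f,dict(gold_case=.051,gold_key_grip=.064,cushion=.028))
E
```

```text
rel [-0.091 -0.044  0.017] turn -0.009 now [0.5844 0.2559 0.2532] 166.2
1.8333
gold_key_grip 0.89 [298.  63. 333. 212.] mean [0.5115 0.2685] mid [0.5143 0.2679] minrect [514.  266.9] [ 21.1 133.6] 80.5
cushion 0.95 [ 72. 194. 151. 272.] mean [0.5499 0.0209] mid [0.5512 0.02  ] minrect [550.5  20.5] [87.8 98.6] 25.4
```

View pics/b.png

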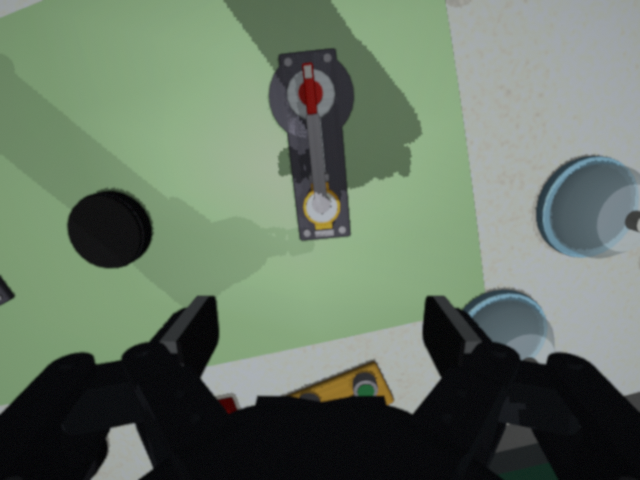

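The red key's bar runs from pixel (308,63) to (313,113). The arm ends over the gold watch at (322,207), and the cushion is at (111,230). Next I'll compute the axis and the aim.

```bash
python3 - <<'E'
from h import *
f=grab("wrist")
im=np.array(f["pixels"]).astype(int);red=(im[...,0]>110)&(im[...,1]<50)&(im[...,2]<50);red[:40]=0;red[130:]=0;red[:,:280]=0;red[:,350:]=0
ys,xs=np.nonzero(red);w=toz(f,np.c_[xs,ys],.064)[:,:2];print(len(xs),xs.min(),xs.max(),ys.min(),ys.max(),cv2.minAreaRect((w*1000).astype(np.float32)))
h=toz(f,[[279,52],[335,49],[300,240],[350,237]],.012)[:,:2];print(np.round(h,4))
d=(h[2]+h[3]-h[0]-h[1]);print(np.degrees(np.arctan2(d[1],d[0])))
print("watch",toz(f,[[322,207]],.051),"dir key-watch")
d=viewer.trace(f,"cushion")[0];ys,xs=np.nonzero(d["pixels"])
# ring of disc hub: white hub centre
print("hub pix key", toz(f,[[311,93]],.04), toz(f,[[310.5,88]],.066))
k=viewer.trace(f,"gold_key_grip")[0]["pixels"];ys,xs=np.nonzero(k);w=toz(f,np.c_[xs,ys],.062)[:,:2]
v=cv2.fitLine((w*1000).astype(np.float32),cv2.DIST_HUBER,0,.01,.01).ravel();print(v,np.degrees(np.arctan2(v[1],v[0])))
p=(w-v[2:]/1000)@v[:2];print(v[2:]/1000+v[:2]*p.min(),v[2:]/1000+v[:2]*p.max())
E
python3 - <<'E'
import cv2
a=cv2.imread("pics/b.png")[40:250,240:400];cv2.imwrite("pics/b2.png",cv2.resize(a,None,fx=2.85,fy=2.85,interpolation=cv2.INTER_CUBIC))
E
```

```text
44 305 316 89 106 ((469.4440612792969, 280.66119384765625), (16.0240535736084, 7.083417892456055), 29.257143020629883)
[[0.4139 0.2596]
 [0.4241 0.3152]
 [0.6099 0.2328]
 [0.6194 0.2893]]
-7.6730384145222015
watch [[0.57166107 0.26730575 0.051     ]] dir key-watch
hub pix key [[0.46346254 0.28167066 0.04      ]] [[0.46285995 0.28204087 0.066     ]]
[ 9.8929095e-01 -1.4595675e-01  5.1080511e+02  2.6870508e+02] -8.392687
[0.44728261 0.27807697] [0.58093057 0.25835899]
```

View pics/b2.png

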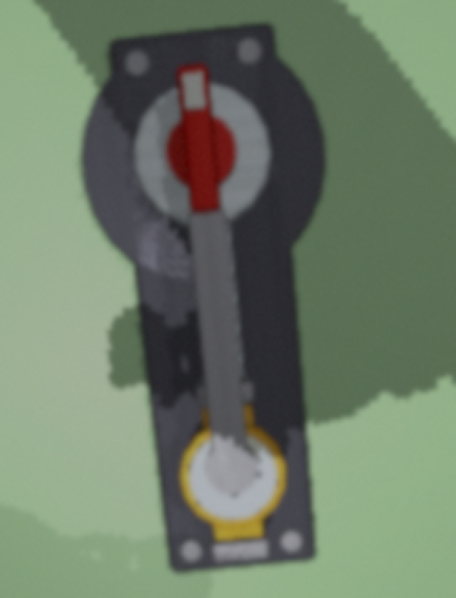

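```bash
python3 - <<'E'
from h import *
rel([.463,.281,.12],172.5);rel([.463,.281,.045],172.5);print(get_obs()["joints"])
E
```

```text
rel [ 0.585 -0.045  0.655] turn -0.063 now [0.5791 0.2632 0.2509] 166.8
rel [ 0.584 -0.045  1.03 ] turn -0.063 now [0.5791 0.2632 0.2509] 166.8
[-0.59616772  0.39647725  0.09657275  1.63716764 -0.04228979  1.11070392
  0.85291917]
```

The pixel picks came from a picture taken before the arm had settled. I'll redo them on a settled frame.

```bash
python3 - <<'E'
from h import *
print(np.abs(get_obs()["qvel"]).max())
f=grab("wrist")
seg(f,dict(gold_key_grip=.063,cushion=.028))
a=np.array(f["pixels"])[30:240,230:390,::-1];cv2.imwrite("pics/c.png",cv2.resize(a,None,fx=2.85,fy=2.85,interpolation=cv2.INTER_CUBIC))
np.savez("pics/c.npz",**{k:f[k] for k in("fovy","cx","cy","distortion","c2w")})
E
```

```text
0.00831179449463799
gold_key_grip 0.63 [293.  71. 327. 224.] mean [0.5106 0.2689] mid [0.5145 0.2687] minrect [514.4 267.4] [ 22.7 136.2] 80.1
cushion 0.97 [ 65. 198. 147. 276.] mean [0.5498 0.0218] mid [0.5513 0.0213] minrect [551.4  21.2] [101.3  87.5] 89.2
```

View pics/c.png

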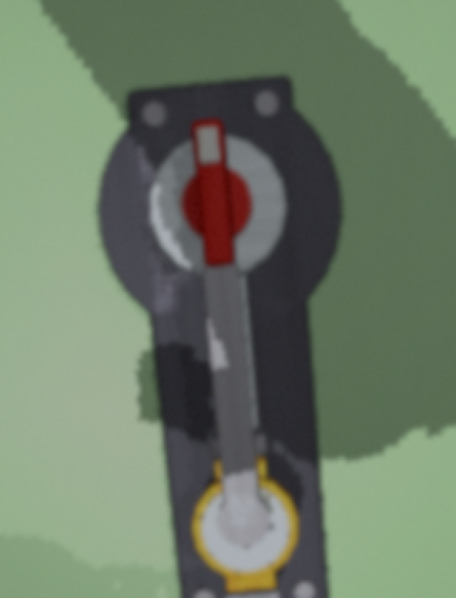

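The bar's centre is at full-frame pixel (305.1,97.7) and the watch's centre at (316.3,214.6).

```bash
python3 - <<'E'
from h import *
f=dict(np.load("pics/c.npz"))
k=toz(f,[[305.1,97.7]],.066)[0];w=toz(f,[[316.3,214.6]],.051)[0];d=w-k
e=toz(f,[[230+209/2.85,30+120/2.85],[230+219/2.85,30+266/2.85]],.066)
print(k,w,np.hypot(*d[:2]),np.degrees(np.arctan2(d[1],d[0])),np.ptp(e,axis=0))
rel([k[0],k[1],.12],172);rel([k[0],k[1],.045],172)
E
```

```text
[0.46984931 0.27504039 0.066     ] [0.57806487 0.2595914  0.051     ] 0.10931275140723584 -8.124723401488795 [0.04272682 0.00716836 0.        ]
rel [ 0.549 -0.064  0.656] turn -0.058 now [0.5797 0.2623 0.2511] 166.8
rel [ 0.549 -0.064  1.031] turn -0.058 now [0.5797 0.2623 0.2511] 166.8
```

>>> {"method": "play_rows", "body": {"commands": [[[-1,0.2,-0.02,0.1,-0.03],[-1,0.4,-0.05,0.25,-0.058],[-1,0.549,-0.064,0.45,-0.058],[-1,0.549,-0.064,0.656,-0.058],[-1,0.549,-0.064,0.656,-0.058],[-1,0.549,-0.064,0.656,-0.058]]]}}

```text
clock: 2.83
tcp_pos: [0.4664, 0.2732, 0.1164]
orientation: [-0.218, -3.128, 0.008]
contact_force: [-0.2, -0.8, 0.1]
grip_width: 0.0855
gripper_force: 0.0
```

```bash
python3 - <<'E'
from h import *
viewer.grab_frame("side");rel([.4698,.275,.045],172)
E
```

```text
rel [-0.005  0.007  0.369] turn -0.0 now [0.4689 0.2739 0.1188] 172.0
```

Now descend, then close gently.

>>> {"method": "play_rows", "body": {"commands": [[[-1,-0.005,0.007,0.1,0],[-1,-0.005,0.007,0.2,0],[-1,-0.005,0.007,0.3,0],[-1,-0.005,0.007,0.365,0],[-1,-0.005,0.007,0.365,0],[0,-0.005,0.007,0.365,0],[0.4,-0.005,0.007,0.365,0],[0.6,-0.005,0.007,0.365,0]]], "grip_force": 20}}

```text
clock: 3.55
tcp_pos: [0.473, 0.2763, 0.0488]
orientation: [0.222, 3.131, 0.003]
contact_force: [-0.6, -0.3, -0.3]
grip_width: 0.0513
gripper_force: 0.0
```

>>> {"method": "play_rows", "body": {"commands": [[[1,0,0,0,0],[1,0,0,0,0],[1,0,0,0,0],[1,0,0,0,0],[1,0,0,0,0],[1,0,0,0,0]]]}}

```text
clock: 4.05
tcp_pos: [0.4717, 0.274, 0.0477]
orientation: [-0.223, -3.133, 0.003]
contact_force: [-2.5, -3.9, 7.7]
grip_width: 0.0099
gripper_force: 24.7
```

```bash
python3 - <<'E'
from h import *
o=get_obs();print({k:np.round(o[k],3) for k in("clock","joints","tcp_pos","contact_force","moment","grip_width","gripper_force")})
E
```

```text
{'clock': np.float64(4.05), 'joints': array([-0.665,  0.515,  0.031,  2.006, -0.024,  0.622,  0.809]), 'tcp_pos': array([0.472, 0.274, 0.048]), 'contact_force': array([-2.505, -3.884,  7.735]), 'moment': array([-0.978,  0.308,  0.007]), 'grip_width': np.float64(0.01), 'gripper_force': np.float64(24.736)}
```

The key is held, with the opening at 10 mm. Now I'll try one way.

>>> {"method": "play_rows", "body": {"commands": [[[1,0,0,0,0.05],[1,0,0,0,0.1],[1,0,0,0,0.1],[1,0,0,0,0.1]]]}}

```text
clock: 4.38
tcp_pos: [0.4716, 0.2737, 0.0477]
orientation: [-0.469, -3.106, 0.004]
contact_force: [-2.0, -5.7, 8.9]
grip_width: 0.0095
gripper_force: 24.8
```

```bash
python3 - <<'E'
from h import *
o=get_obs();print({k:np.round(o[k],3) for k in("clock","joints","tcp_pos","contact_force","moment","grip_width","gripper_force")});rel([.47,.275,.05],163)
E
```

```text
{'clock': np.float64(4.383), 'joints': array([-0.698,  0.516,  0.073,  2.008, -0.059,  0.621,  0.684]), 'tcp_pos': array([0.472, 0.274, 0.048]), 'contact_force': array([-2.049, -5.71 ,  8.946]), 'moment': array([-1.1  ,  0.467, -0.098]), 'grip_width': np.float64(0.009), 'gripper_force': np.float64(24.827)}
rel [ 0.01   0.004 -0.012] turn -0.002 now [0.4716 0.2737 0.0477] 162.8
```

>>> {"method": "play_rows", "body": {"commands": [[[1,0,0,0,0.05],[1,0,0,0,0.1],[1,0,0,0,0.1],[1,0,0,0,0.1]]]}}

```text
clock: 4.72
tcp_pos: [0.4715, 0.2734, 0.0477]
orientation: [-0.712, -3.059, 0.004]
contact_force: [-1.9, -6.5, 9.9]
grip_width: 0.0093
gripper_force: 24.9
```

```bash
python3 - <<'E'
from h import *
o=get_obs();print({k:np.round(o[k],3) for k in("clock","joints","tcp_pos","contact_force","moment","grip_width","gripper_force")});rel([.47,.275,.05],163)
f=grab("scene");seg(f,dict(gold_key_grip=.063))
a=np.array(f["pixels"])[300:430,340:540,::-1];cv2.imwrite("pics/d.png",cv2.resize(a,None,fx=3,fy=3,interpolation=cv2.INTER_CUBIC))
E
```

```text
{'clock': np.float64(4.717), 'joints': array([-0.731,  0.517,  0.114,  2.011, -0.095,  0.621,  0.559]), 'tcp_pos': array([0.472, 0.273, 0.048]), 'contact_force': array([-1.897, -6.543,  9.934]), 'moment': array([-1.263,  0.502, -0.026]), 'grip_width': np.float64(0.009), 'gripper_force': np.float64(24.946)}
rel [ 0.01   0.004 -0.012] turn -0.102 now [0.4715 0.2734 0.0477] 153.8
gold_key_grip 0.59 [394. 328. 492. 354.] mean [0.5201 0.2568] mid [0.5186 0.2601] minrect [518.3 260.9] [ 40.1 129.8] 56.8
```

View pics/d.png

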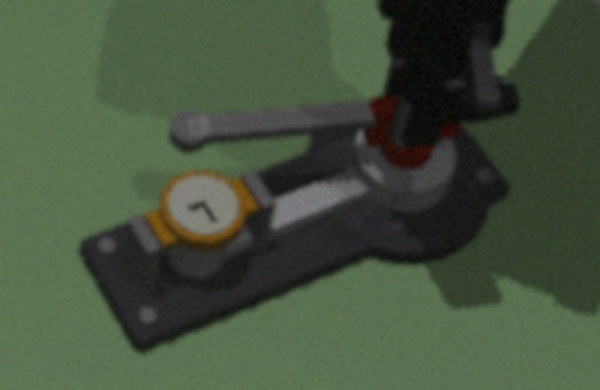

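The picture shows the clamp arm swung clear clockwise, its tip near (190,130) in the crop. The watch is still on its post with the dial up. I'll carry on the same way.

>>> {"method": "play_rows", "body": {"commands": [[[1,0,0,0,0.06],[1,0,0,0,0.12],[1,0,0,0,0.18],[1,0,0,0,0.24],[1,0,0,0,0.3],[1,0,0,0,0.36],[1,0,0,0,0.42],[1,0,0,0,0.48],[1,0,0,0,0.48],[1,0,0,0,0.48],[1,0,0,0,0.48]]]}}

```text
clock: 5.73
tcp_pos: [0.4704, 0.2724, 0.0477]
orientation: [-1.788, -2.582, 0.008]
contact_force: [-5.9, -9.2, 14.4]
grip_width: 0.0094
gripper_force: 25.7
```

>>> {"method": "play_rows", "body": {"commands": [[[0,0,0,0,0],[-0.5,0,0,0,0],[-1,0,0,0,0],[-1,0,0,0,0],[-1,0,0,0,0],[-1,0,0,0,0],[-1,0,0,-0.1,0],[-1,0,0,-0.3,0],[-1,0,0,-0.5,0],[-1,0,0,-0.6,0],[-1,0,0,-0.6,0]]]}}

```text
clock: 6.65
tcp_pos: [0.4745, 0.2772, 0.172]
orientation: [1.785, 2.582, 0.014]
contact_force: [0.4, 1.0, 0.2]
grip_width: 0.0852
gripper_force: 0.0
```

```bash
python3 - <<'E'
from h import *
w=np.array([.578,.2596]);viewer.grab_frame("side")
print(get_obs()["joints"]);rel([.578+.1,.2596-.014,.20],172);rel([.578,.2596,.12],172)
E
```

```text
[-0.96015967  0.35226503  0.39428453  1.94787315 -0.17565438  0.86882504
 -0.11274977]
rel [-0.507  0.904 -0.149] turn -0.681 now [0.473  0.2766 0.1695] 110.7
rel [-0.266  0.46   0.249] turn -0.681 now [0.473  0.2766 0.1695] 110.7
```

The key stands at about -61°. I'll move past the watch so the wrist camera can see it from close by.

>>> {"method": "play_rows", "body": {"commands": [[[-1,-0.1,0.15,-0.1,-0.07],[-1,-0.2,0.3,-0.149,-0.14],[-1,-0.25,0.45,-0.149,-0.21],[-1,-0.32,0.58,-0.149,-0.28],[-1,-0.4,0.7,-0.149,-0.36],[-1,-0.45,0.8,-0.149,-0.44],[-1,-0.507,0.904,-0.149,-0.52],[-1,-0.507,0.904,-0.149,-0.6],[-1,-0.507,0.904,-0.149,-0.681],[-1,-0.507,0.904,-0.149,-0.681],[-1,-0.507,0.904,-0.149,-0.681],[-1,-0.507,0.904,-0.149,-0.681]]]}}

```text
clock: 7.7
tcp_pos: [0.6759, 0.2447, 0.1957]
orientation: [-0.224, -3.132, 0.001]
contact_force: [-0.1, -0.2, -0.5]
grip_width: 0.0855
gripper_force: 0.0
```

```bash
python3 - <<'E'
from h import *
viewer.grab_frame("side")
f=grab("wrist");save(f,"e");seg(f,dict(gold_case=.051,gold_key_grip=.063,cushion=.028));print(np.abs(get_obs()["qvel"]).max())
np.savez("pics/e.npz",**{k:f[k] for k in("fovy","cx","cy","distortion","c2w")})
E
```

```text
gold_case 0.61 [298.  72. 345. 138.] mean [0.5782 0.2588] mid [0.5787 0.2591] minrect [578.7 259. ] [36.9 46.4] 81.9
gold_key_grip 0.68 [180.   3. 245.  36.] mean [0.5049 0.1852] mid [0.5069 0.1907] minrect [501.1 189.2] [21.2 45.9] 26.0
cushion 0.71 [  2.  74. 104. 176.] mean [0.5531 0.022 ] mid [0.5535 0.0208] minrect [554.   21.4] [101.2  87.6] 70.0
0.004091725907349342
```

View pics/e.png

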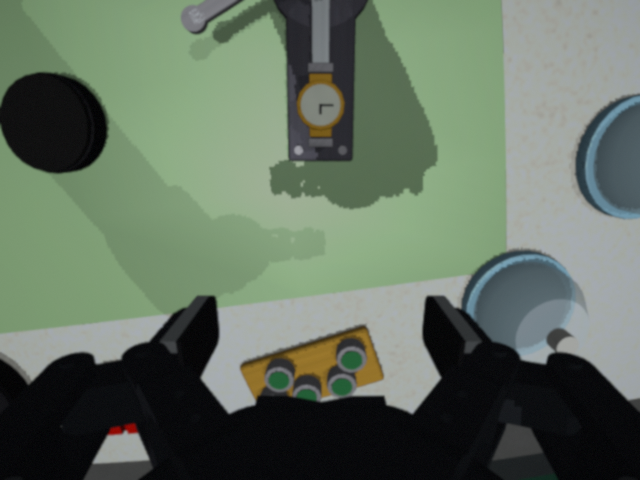

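The watch is face up at pixel (321,105), which is world (0.579, 0.259). The clamp arm is clear at (197,17), and the cushion is at (52,122). Next comes the grasp across y with the fingertips, so the fingers stay above the cushion when I set it down.

```bash
python3 - <<'E'
from h import *
rel([.5787,.259,.10],171.9);rel([.5787,.259,.042],171.9)
E
```

```text
rel [0.494 0.002 0.485] turn 0.001 now [0.6764 0.2449 0.197 ] 172.0
rel [0.494 0.002 0.775] turn 0.001 now [0.6764 0.2449 0.197 ] 172.0
```

>>> {"method": "play_rows", "body": {"commands": [[[-1,0.15,0.002,0.1,0],[-1,0.3,0.002,0.2,0],[-1,0.45,0.002,0.3,0],[-1,0.494,0.002,0.4,0],[-1,0.494,0.002,0.485,0],[-1,0.494,0.002,0.485,0],[-1,0.494,0.002,0.58,0],[-1,0.494,0.002,0.68,0],[-1,0.494,0.002,0.75,0],[-1,0.494,0.002,0.75,0],[-1,0.494,0.002,0.75,0]]]}}

```text
clock: 8.87
tcp_pos: [0.579, 0.2585, 0.0469]
orientation: [-0.22, -3.133, 0.001]
contact_force: [0.0, -1.0, 0.3]
grip_width: 0.0855
gripper_force: 0.0
```

```bash
python3 - <<'E'
from h import *
for i in range(4): viewer.grab_frame("side")
rel([.5787,.259,.042],171.9);print(get_obs()["contact_force"])
E
```

```text
rel [ 0.005 -0.001  0.031] turn 0.001 now [0.5798 0.2591 0.0483] 172.0
[0.80779541 0.40521847 0.00852931]
```

>>> {"method": "play_rows", "body": {"commands": [[[-0.5,0.005,0,0.031,0],[-0.2,0.005,0,0.031,0],[0,0.005,0,0.031,0],[0.3,0.005,0,0.031,0],[1,0.005,0,0.031,0],[1,0.005,0,0.031,0],[1,0.005,0,0.031,0],[1,0.005,0,0.031,0],[1,0.005,0,0.031,0]]], "grip_force": 40}}

```text
clock: 9.82
tcp_pos: [0.578, 0.2591, 0.041]
orientation: [0.219, 3.134, 0.001]
contact_force: [-1.5, -0.8, 4.2]
grip_width: 0.0361
gripper_force: 40.0
```

```bash
python3 - <<'E'
from h import *
o=get_obs();print({k:np.round(o[k],4) for k in("clock","tcp_pos","contact_force","grip_width","gripper_force")})
f=grab("scene");a=np.array(f["pixels"])[300:430,340:540,::-1]
g=grab("side");b=np.array(g["pixels"])[90:220,180:380,::-1]
cv2.imwrite("pics/f.png",cv2.resize(np.vstack([a,b]),None,fx=2.3,fy=2.3,interpolation=cv2.INTER_CUBIC))
E
```

```text
{'clock': np.float64(9.8167), 'tcp_pos': array([0.578 , 0.2591, 0.041 ]), 'contact_force': array([-1.4595, -0.7924,  4.2461]), 'grip_width': np.float64(0.0361), 'gripper_force': np.float64(39.9873)}
```

View pics/f.png

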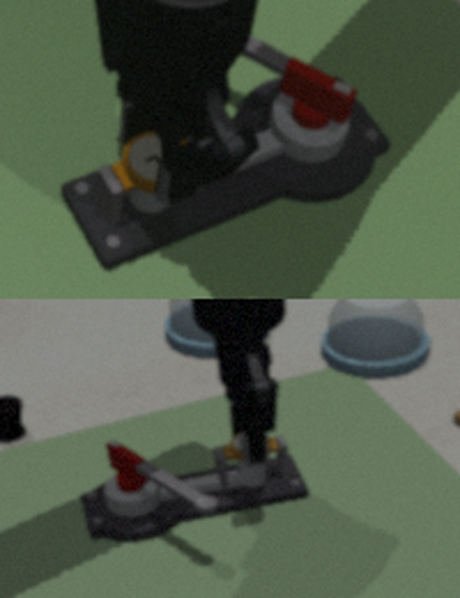

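The key stays open and the fingers are on both sides of the watch at (240,450) in the lower view. Lifting.

>>> {"method": "play_rows", "body": {"commands": [[[1,0,0,-0.03,0],[1,0,0,-0.08,0],[1,0,0,-0.16,0],[1,0,0,-0.3,0],[1,0,0,-0.45,0],[1,0,0,-0.5,0],[1,0,0,-0.5,0],[1,0,0,-0.5,0]]]}}

```text
clock: 10.58
tcp_pos: [0.5777, 0.2589, 0.1408]
orientation: [0.219, 3.133, 0.001]
contact_force: [-0.6, -0.2, -1.5]
grip_width: 0.0357
gripper_force: 40.1
```

```bash
python3 - <<'E'
from h import *
viewer.grab_frame("side");viewer.grab_frame("side")
o=get_obs();print({k:np.round(o[k],4) for k in("clock","tcp_pos","contact_force","grip_width","gripper_force")})
rel([.552,.021,.14],171.9)
T=o["tcp_pos"];out=[]
for n in("scene","side"):
    f=grab(n);u,v=proj(f,T)[0].astype(int);print(n,u,v)
    p=proj(f,[T,T+[0,0,.02]]);print(p)
    a=np.array(f["pixels"])[max(v-45,0):v+45,u-65:u+65,::-1];out.append(cv2.resize(a,(520,280),interpolation=cv2.INTER_CUBIC))
cv2.imwrite("pics/g.png",np.vstack(out))
E
```

```text
{'clock': np.float64(10.6833), 'tcp_pos': array([0.5766, 0.2584, 0.139 ]), 'contact_force': array([-0.5097,  0.4712, -0.8378]), 'grip_width': np.float64(0.0359), 'gripper_force': np.float64(40.1195)}
rel [-0.043 -1.193 -0.003] turn 0.001 now [0.5766 0.2584 0.139 ] 172.0
scene 414 324
[[414.02106121 324.6578746 ]
 [415.60202249 313.86703625]]
side 283 112
[[283.53872597 112.32106244]
 [282.75008464 102.53287648]]
```

View pics/g.png

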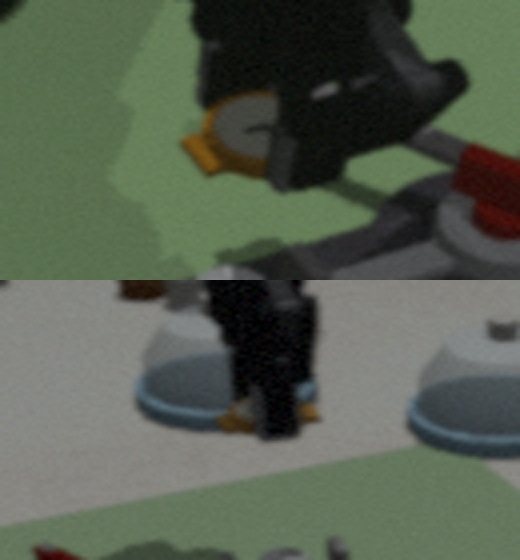

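The watch is held and level. Before carrying it over, I'll fit the cushion as a cylinder to the silhouettes.

```bash
python3 - <<'E'
from h import *
from scipy.optimize import minimize
t=np.linspace(0,2*np.pi,60)
for n in("scene","side","wrist"):
    f=grab(n);D=viewer.trace(f,"cushion")
    if not D: print(n,"none");continue
    m=D[0]["pixels"].astype(bool);print(n,D[0]["score"],D[0]["rect"])
    S=4 # supersample
    M=cv2.resize(m.astype(np.uint8),None,fx=S,fy=S,interpolation=cv2.INTER_NEAREST)
    def cost(c):
        P=np.vstack([np.c_[c[0]/1000+.045*np.cos(t),c[1]/1000+.045*np.sin(t),0*t+z] for z in(0,.028)])
        h=cv2.convexHull(((proj(f,P)+.5)*S).astype(np.int32));k=np.zeros_like(M);cv2.fillConvexPoly(k,h,1)
        return 1-(k&M).sum()/(k|M).sum()
    b=minimize(cost,[552,14],method="Nelder-Mead",options=dict(initial_simplex=[[552,14],[562,14],[552,24]]));print(b.x,b.fun)
rel([.552,.014,.14],171.9)
E
```

```text
scene 0.68 [298.8, 244.9, 357.7, 298.4]
[551.58118673  14.11819584] 0.05516158576475205
side 0.64 [304.5, 220.5, 355.0, 269.4]
[552.61386704   9.62533617] 0.06446815955213436
wrist 0.81 [2.9, 194.7, 83.4, 298.1]
[552.01357952   9.975638  ] 0.034519116524640236
rel [-0.043 -1.23   0.002] turn 0.001 now [0.5777 0.2588 0.1403] 172.0
```

>>> {"method": "play_rows", "body": {"commands": [[[1,-0.01,-0.1,0,0],[1,-0.02,-0.25,0,0],[1,-0.03,-0.4,0,0],[1,-0.045,-0.55,0,0],[1,-0.045,-0.7,0,0],[1,-0.045,-0.85,0,0],[1,-0.045,-0.95,0,0],[1,-0.045,-1,0,0],[1,-0.045,-1,0,0]]]}}

```text
clock: 11.83
tcp_pos: [0.5588, 0.0568, 0.1408]
orientation: [0.225, 3.133, -0.001]
contact_force: [-1.1, 0.5, -1.2]
grip_width: 0.036
gripper_force: 40.2
```

```bash
python3 - <<'E'
from h import *
for i in range(3):viewer.grab_frame("side")
rel([.552,.0115,.035],171.9)
E
```

```text
rel [ 0.002 -0.254  0.528] turn 0.003 now [0.5593 0.0617 0.1407] 172.1
```

>>> {"method": "play_rows", "body": {"commands": [[[1,0.002,-0.12,0,0],[1,0.002,-0.22,0,0],[1,0.002,-0.254,0.1,0],[1,0.002,-0.254,0.25,0],[1,0.002,-0.254,0.4,0],[1,0.002,-0.254,0.5,0],[1,0.002,-0.254,0.528,0],[1,0.002,-0.254,0.528,0],[1,0.002,-0.254,0.528,0],[1,0.002,-0.254,0.528,0]]]}}

```text
clock: 12.82
tcp_pos: [0.5528, 0.0101, 0.0365]
orientation: [0.217, 3.132, 0.001]
contact_force: [-0.5, -0.5, -1.8]
grip_width: 0.0358
gripper_force: 40.2
```

>>> {"method": "play_rows", "body": {"commands": [[[1,0,0,0.01,0],[1,0,0,0.02,0],[1,0,0,0.025,0],[1,0,0,0.03,0],[1,0,0,0.03,0],[1,0,0,0.03,0]]]}}

```text
clock: 13.32
tcp_pos: [0.5514, 0.0093, 0.0291]
orientation: [-0.219, -3.134, -0.0]
contact_force: [0.2, -0.1, -1.6]
grip_width: 0.0359
gripper_force: 40.2
```

```bash
python3 - <<'E'
from h import *
rel([.552,.0115,.028],171.9);out=[];P=[.552,.0115,.028]
for n in("scene","side"):
    f=grab(n);u,v=proj(f,P)[0].astype(int)
    a=np.array(f["pixels"])[max(v-45,0):v+45,u-65:u+65,::-1];out.append(cv2.resize(a,(430,295),interpolation=cv2.INTER_CUBIC))
cv2.imwrite("pics/i.png",np.vstack(out))
E
```

```text
rel [-0.001  0.011  0.006] turn 0.001 now [0.5514 0.0093 0.0291] 172.0
```

View pics/i.png

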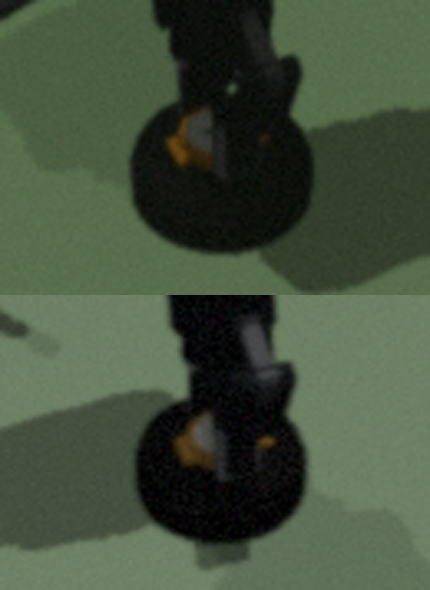

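Both views show the watch just above the middle of the cushion, at about (210,145) and (215,440). No contact force yet, so I'll ease down a little further.

>>> {"method": "play_rows", "body": {"commands": [[[1,0,0.008,0,0],[1,0,0.008,0.004,0],[1,0,0.008,0.008,0],[1,0,0.008,0.01,0],[1,0,0.008,0.01,0],[1,0,0.008,0.01,0]]]}}

```text
clock: 13.92
tcp_pos: [0.5517, 0.0111, 0.0272]
orientation: [-0.219, -3.134, -0.0]
contact_force: [-0.6, 1.5, 2.7]
grip_width: 0.0359
gripper_force: 42.0
```

Contact (force z changed by +4 N). Now release, rise and check.

>>> {"method": "play_rows", "body": {"commands": [[[0,0,0,0,0],[-0.3,0,0,0,0],[-1,0,0,0,0],[-1,0,0,0,0],[-1,0,0,0,0],[-1,0,0,0,0],[-1,0,0,-0.1,0],[-1,0,0,-0.3,0],[-1,0,0,-0.5,0],[-1,0,0,-0.7,0],[-1,0,0,-0.7,0]]]}}

```text
clock: 14.83
tcp_pos: [0.5564, 0.0109, 0.1748]
orientation: [0.219, 3.122, 0.004]
contact_force: [0.9, -0.1, 0.1]
grip_width: 0.0854
gripper_force: 0.0
```

>>> {"method": "play_rows", "body": {"commands": [[[-1,-0.2,0,0,0],[-1,-0.4,0,0,0],[-1,-0.5,0,0,0],[-1,-0.5,0,0,0],[-1,-0.5,0,0,0],[-1,-0.5,0,0,0]]]}}

```text
clock: 15.33
tcp_pos: [0.6497, -0.003, 0.1665]
orientation: [-0.219, -3.132, 0.0]
contact_force: [-0.1, -0.0, 0.2]
grip_width: 0.0851
gripper_force: 0.0
```

```bash
python3 - <<'E'
from h import *
viewer.grab_frame("side");viewer.grab_frame("side")
f=grab("wrist");save(f,"j");seg(f,dict(gold_case=.037,cushion=.028,gold_key_grip=.063));o=get_obs();print(o["clock"],o["contact_force"])
f=grab("scene");seg(f,dict(gold_case=.037,gold_key_grip=.063,steel_case=.051))
E
```

```text
gold_case 0.79 [297.  68. 349. 137.] mean [0.5522 0.0113] mid [0.5525 0.0114] minrect [552.4  11.2] [37.8 46.6] 82.0
cushion 0.56 [267.  46. 378. 162.] mean [0.551  0.0125] mid [0.5522 0.0121] minrect [552.1  12.2] [85.5 86.5] 58.8
gold_key_grip 0.7 [ 29. 135.  83. 201.] mean [ 0.5704 -0.1822] mid [ 0.5682 -0.1856] minrect [ 569.4 -182.3] [38.3 44. ] 59.2
15.6333 [-0.71585581 -0.01923465  0.44240507]
gold_case 0.64 [311. 251. 341. 271.] mean [0.5552 0.0165] mid [0.5558 0.0161] minrect [555.7  18. ] [46.5 42.3] 32.0
gold_key_grip 0.75 [408. 294. 494. 355.] mean [0.4862 0.2496] mid [0.4872 0.2359] minrect [495.1 237.3] [ 42.8 139. ] 16.3
steel_case 0.52 [247. 182. 257. 200.] mean [ 0.5851 -0.1907] mid [ 0.5854 -0.1913] minrect [ 584.6 -191.3] [30.9 16.2] 64.6
```

View pics/j.png

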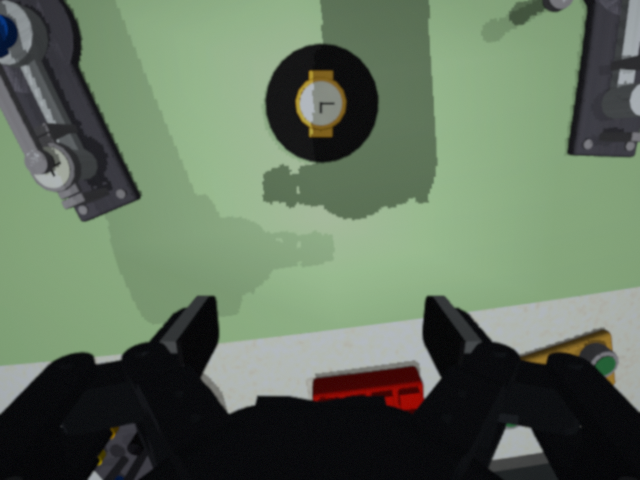

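The watch lies face up at pixel (322,103), centred on the cushion to within about 1 mm. The steel watch is still under its blue clamp and the red key is open, so I'll hand it in.

```bash
python3 -c "
from bench import r
print(r.hand_in())"
```

```text
the job is handed in; nothing more can be done
None
```

I turned the red key about 61° clockwise, the way it gave, and left it open. The gold watch lies face up, about 1 mm from the cushion's centre, and the steel watch was not touched. The job was handed in at about 16 s, and no verdict came back.

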